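# Load the swing-out rotor in balance

## Task

Finish loading the swing-out centrifuge rotor on the bench so that it is balanced: every bucket gets one tube, and the two tubes of each cap colour hang exactly opposite each other. One orange-capped tube is already in its bucket and stays there; the white-capped tube has no partner, so leave it where it is in the green rack. Seat each tube upright and fully down in its bucket, and let go.

Things in the scene. Friction and masses are not known exactly. Their poses are not given: they have to be found in the camera images.
- tube_blue_1: 50 ml centrifuge tube with a blue screw cap, upright: pale body 28 mm in diameter with a tapered foot, cap 34 mm across, 110 mm tall, about 60 g. Origin at the tip of the foot, z up the tube (cap at 96 to 110 mm). Starts in any one of the rack's four holes. Caps of neighbours are 6 mm apart: grip the cap from above, a finger on each long side of the rack.
- tube_blue_2: 50 ml centrifuge tube with a blue screw cap, upright: pale body 28 mm in diameter with a tapered foot, cap 34 mm across, 110 mm tall, about 60 g. Origin at the tip of the foot, z up the tube (cap at 96 to 110 mm). Starts in any one of the rack's four holes. Caps of neighbours are 6 mm apart: grip the cap from above, a finger on each long side of the rack.
- tube_orange: 50 ml centrifuge tube with an orange screw cap, upright: pale body 28 mm in diameter with a tapered foot, cap 34 mm across, 110 mm tall, about 60 g. Origin at the tip of the foot, z up the tube (cap at 96 to 110 mm). Starts in any one of the rack's four holes. Caps of neighbours are 6 mm apart: grip the cap from above, a finger on each long side of the rack.
- tube_white: 50 ml centrifuge tube with a white screw cap, upright: pale body 28 mm in diameter with a tapered foot, cap 34 mm across, 110 mm tall, about 60 g. Origin at the tip of the foot, z up the tube (cap at 96 to 110 mm). The odd one, without a partner. Starts in any one of the rack's four holes and stays there.
- tube_loaded: 50 ml centrifuge tube with an orange screw cap, upright: pale body 28 mm in diameter with a tapered foot, cap 34 mm across, 110 mm tall, about 60 g. Origin at the tip of the foot, z up the tube (cap at 96 to 110 mm). Already seated in one rotor bucket (bucket_a) at the start, and stays there.
- bucket_a: Open steel bucket on the rotor, 80 mm from its upright axis; bore 32 mm, outside 40 mm (rim 45). Origin on its swing axis, mid-bore, 80 mm above the bench; x out from the rotor axis, z up. Rim 14 mm above the origin, inner floor 58 mm below (where a seated tube's tip rests). Already holds an orange-capped tube.
- bucket_b: Open steel bucket on the rotor, 80 mm from its upright axis; bore 32 mm, outside 40 mm (rim 45). Origin on its swing axis, mid-bore, 80 mm above the bench; x out from the rotor axis, z up. Rim 14 mm above the origin, inner floor 58 mm below (where a seated tube's tip rests). Empty; a quarter turn anticlockwise from bucket_a. If pushed it swings outward only, and falls back.
- bucket_c: Open steel bucket on the rotor, 80 mm from its upright axis; bore 32 mm, outside 40 mm (rim 45). Origin on its swing axis, mid-bore, 80 mm above the bench; x out from the rotor axis, z up. Rim 14 mm above the origin, inner floor 58 mm below (where a seated tube's tip rests). Empty; across the axis from bucket_a. If pushed, the rotor turns stiffly (0.15 N m) and stays.
- bucket_d: Open steel bucket on the rotor, 80 mm from its upright axis; bore 32 mm, outside 40 mm (rim 45). Origin on its swing axis, mid-bore, 80 mm above the bench; x out from the rotor axis, z up. Rim 14 mm above the origin, inner floor 58 mm below (where a seated tube's tip rests). Empty; across the axis from bucket_b.
- rack: Green plastic tube rack, 68 mm (x) by 170 mm (y) by 58 mm high, fast on the bench. Origin at the centre of its underside; four holes 30 mm wide in a row along its y axis at y = -60, -20, 20 and 60 mm. Tube tips rest on its floor, 4 mm above the bench, so that caps are 100 to 114 mm above the bench.
Mind the look-alikes: they are no part of the job. What is shaped like the tube_blue_1 but yellow is not meant.

How it is judged:
At the end, for the whole second after the job is handed in: Every bucket holds one upright resting tube (within 10 degrees, tip within 8 mm of full depth and 12 mm of centre): the orange-capped pair opposite each other, the first where it was, the blue-capped pair in the other two. The white-capped tube is still in its rack hole, moved under 15 mm (horizontal distance between tube_loaded and bucket_a below 0.012 m and z of tube_loaded in the frame of bucket_a below -0.05 m and horizontal distance between tube_orange and bucket_c below 0.012 m and z of tube_orange in the frame of bucket_c below -0.05 m and (((horizontal distance between tube_blue_1 and bucket_b below 0.012 m and z of tube_blue_1 in the frame of bucket_b below -0.05 m) and (horizontal distance between tube_blue_2 and bucket_d below 0.012 m and z of tube_blue_2 in the frame of bucket_d below -0.05 m)) or ((horizontal distance between tube_blue_1 and bucket_d below 0.012 m and z of tube_blue_1 in the frame of bucket_d below -0.05 m) and (horizontal distance between tube_blue_2 and bucket_b below 0.012 m and z of tube_blue_2 in the frame of bucket_b below -0.05 m))) and distance of tube_white from where it was at the start of the episode below 0.015 m and linear speed of each of tube_blue_1, tube_blue_2, tube_orange, tube_loaded, tube_white below 0.03 m/s and angle between each of tube_blue_1, tube_blue_2, tube_orange, tube_loaded, tube_white's own z axis and vertical below 0.17 rad and angular speed of each of bucket_a, bucket_b, bucket_c, bucket_d below 0.3 rad/s); the robot touches nothing.
It fails at once if the white-capped tube is taken out of or knocked from its place in the rack (distance of tube_white from where it was at the start of the episode above 0.025 m).
It fails at once if the orange-capped tube already loaded is pulled up out of its bucket (z of tube_loaded in the frame of bucket_a above -0.038 m).
It also fails if it takes over 80 s, if anything falls off the work surface, if the arm or the gripper's body presses on something with over 40 N, if the wrist force passes 120 N, or if a joint passes its speed limit or range.

## Robot

A 6-joint arm with a two-finger parallel gripper is mounted at the origin on a cart in front of the work surface, level with it; the furniture and walls round the work are solid. World frame = base frame: x ahead of the robot, y to its left, z up, the work surface at z = 0. Lengths are in m, angles in rad, forces in N, time in s.
With the tool pointing down it reaches from about 0.325 to 0.75 m from the base axis. Payload 7.6 kg.
Tool frame: the origin (TCP) lies midway between the tips of the shut fingers; the grasp point (between the pads) lies 19 mm behind it (grasp_offset is the distance from the TCP to the grasp point, in m); z points along the fingers, y is the line along which they close (so a half turn about z gives the same grasp; the last joint's range is limited). The gripper opens to 85 mm and grips with 20 to 120 N. Pads are 22 mm wide; open, the fingers measure 114 mm over their backs; the gripper's body (76 mm by 85 mm) begins 54 mm behind the grasp point. The pads swing forward as they close: fully open they stand 13 mm farther back than shut.
Start: joints at [1.261, 0.052, 1.401, -0, 1.689, -0.07], TCP at [0.125, 0.51, 0.231] pointing down, gripper open.
Joint ranges: [-2.9, 2.9], [-0.91, 2.17], [0.12, 2.37], [-1.06, 4.2], [0.26, 2.73], [-2.93, 2.93]. Speed limits (rad/s): [2.57, 2.57, 3.01, 3.14, 3.14, 3.14].

## Interface

Orientations are given as a rotation vector (axis times angle).
In Python, from rig import movep, move_l, movej, ungrasp, clamp, hold, solve_ik, grab_frame, camera_info, Unreachable, sign_off, current_clock, current_qpos, current_joint_velocities, current_joint_torque, current_ee_pos, current_eef_rot, current_wrist_force, current_moment, current_gripper_width, current_finger_force, grasp_offset gives the robot as it stands. Calls block until the motion is done:
- movep(position, orientation): joint-space move of the TCP to a pose.
- move_l(position, frame=None, feed=0.15): straight line of the TCP; frame=None keeps the orientation; feed is the mean speed in m/s.
- movej(angles): joint-space move.
- ungrasp() and clamp(): open the fingers fully, or close them until they stop; the grip force is fixed at half the most.
- hold(seconds).
- solve_ik(position, orientation): joint angles nearest the present ones, or None.
- grab_frame(name): name is "side" or "top"; returns the picture (480x640x3 uint8, blue, green, red); there is no depth.
- camera_info(name): a dict with "fx", "fy", "cx", "cy" (pixels), "xyz" and "attitude" of the camera in the world. Camera axes: x right, y down, z forward; pixel columns grow to the right and rows downward; lengths in m; the calibration is good to about 2 mm. A picture is of the moment at which its call begins. camera_info takes no time and is no camera call.
A pose or a line that the arm cannot do raises Unreachable and nothing moves.
- sign_off(): hands the job in; it is judged then, once.
Readings, each from a call of its own:
- current_clock(): time.
- current_qpos(): joint angles.
- current_joint_velocities(): joint speeds.
- current_joint_torque(): joint torques, N m.
- current_ee_pos(): TCP position.
- current_eef_rot(): TCP orientation.
- current_wrist_force(): force on the tool from outside, world axes, zero at the start.
- current_moment(): the same for the moment, N m.
- current_gripper_width(): finger opening in m.
- current_finger_force(): force on a finger pad.
Only numpy, scipy, OpenCV 4.12 (cv2) and the standard library are available. Lean on these libraries where they do the work, as an engineer would, in place of code of your own. Each camera call takes 0.05 s, during which the arm holds its last target. There are 200 camera calls.

## Working session

There is one attempt and no reset: what is moved stays moved. The work goes in short steps, each a Python script; the robot and the scene stay as the last script left them, time stands still between calls to the robot, and variables do not carry over. Pictures are saved under pics/ and viewed, at most 14 in all, crops included, and the job is handed in when it is done.

```bash
mkdir -p pics
python3 - <<'E'
from rig import *
import cv2
for n in("top","side"):
    cv2.imwrite(f"pics/{n}0.png",grab_frame(n)); print(n,camera_info(n))
print(current_eef_rot(),grasp_offset, current_clock())
E
```

```text
top {'fx': 513.6270912259507, 'fy': 513.6270912259507, 'cx': 325.08033410657436, 'cy': 235.06402033690395, 'xyz': array([0.37069984, 0.13457628, 1.06740445]), 'attitude': array([-2.18618248,  2.1248179 , -0.11214986])}
side {'fx': 574.2910378382969, 'fy': 574.2910378382969, 'cx': 333.2342278359313, 'cy': 243.94854902771837, 'xyz': array([0.366883  , 0.70002155, 0.86206071]), 'attitude': array([-0.39292254,  2.91197404, -0.91929503])}
[-3.75621018e-01 -3.11880231e+00  2.16370085e-03] 0.0187 0.1
```

View pics/top0.png

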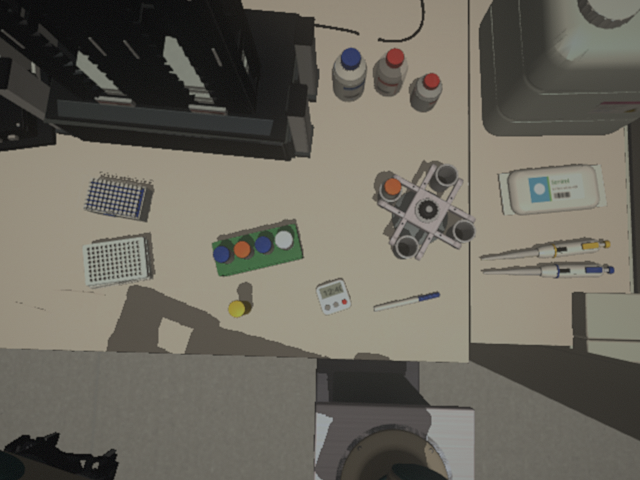

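View pics/side0.png

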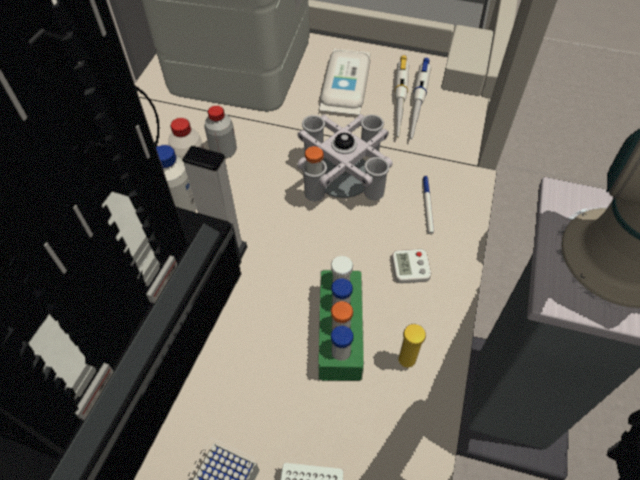

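The caps along the rack in the top view are blue (222,254), orange (243,249), blue (264,243) and white (285,239). The loaded orange tube is at (392,187). Look-alikes are the yellow tube (238,308) and the blue and red bottle caps (350,57), (395,57), (431,80). Next I measure caps, rims and hub, and check the choice in a close crop.

```bash
cat > h.py <<'E'
from rig import *
import cv2, numpy as np
from scipy.spatial.transform import Rotation as R
def ray(cam,uv,z):
    c=camera_info(cam); d=R.from_rotvec(c["attitude"]).apply([(uv[0]-c["cx"])/c["fx"],(uv[1]-c["cy"])/c["fy"],1])
    return c["xyz"]+d*(z-c["xyz"][2])/d[2]
def proj(cam,p):
    c=camera_info(cam); q=R.from_rotvec(c["attitude"]).inv().apply(np.array(p)-c["xyz"])
    return c["fx"]*q[0]/q[2]+c["cx"], c["fy"]*q[1]/q[2]+c["cy"]
E
python3 - <<'E'
from h import *
np.set_printoptions(precision=4,suppress=True)
for n in("top","side"):
    im=cv2.imread(f"pics/{n}0.png"); h=cv2.cvtColor(im,cv2.COLOR_BGR2HSV)
    for nm,lo,hi in(("blue",(110,120,60),(125,255,255)),("orange",(5,140,120),(15,255,255)),("white",(0,0,190),(180,40,255))):
        k,_,s,c=cv2.connectedComponentsWithStats(cv2.inRange(h,lo,hi))
        for i in range(1,k):
            if 120<s[i,4]<900: print(n,nm,s[i],c[i],ray(n,c[i],.11)[:2])
im=cv2.imread("pics/top0.png")
a=cv2.resize(im[150:270,370:490],None,fx=5,fy=5,interpolation=2)
b=cv2.resize(im[200:280,200:310],(800-600,145))
cv2.imwrite("pics/crop1.png",a)
cv2.imwrite("pics/crop2.png",cv2.resize(im[200:340,200:360],None,fx=4,fy=4,interpolation=2))
print(proj("top",current_ee_pos()),proj("side",current_ee_pos()))
E
```

```text
top blue [342  49  18  16 198] [350.399   56.6212] [0.8348 0.1087]
top blue [256 237  14  16 175] [262.4857 244.2971] [0.4616 0.2648]
top blue [214 247  15  15 182] [220.8352 253.8791] [0.4414 0.3422]
top orange [385 179  16  16 197] [392.4822 186.1168] [0.5792 0.023 ]
top orange [234 242  16  16 201] [241.5373 249.1443] [0.4514 0.3038]
side blue [156 146  19  21 280] [165.4964 154.7893] [0.8288 0.0839]
side blue [332 279  20  20 306] [341.4477 288.0752] [0.458  0.2652]
side blue [331 326  22  21 348] [341.5489 335.954 ] [0.4377 0.3422]
side orange [305 146  18  14 194] [313.5722 152.866 ] [0.5769 0.0069]
side orange [332 301  21  20 320] [341.8375 310.5094] [0.4477 0.3022]
side white [490  28  20  47 236] [497.8475  52.9492] [ 0.2859 -0.3753]
side white [444  92  23  28 149] [453.8926 108.1007] [ 0.3506 -0.1808]
side white [320 104  48  12 192] [343.026  109.4844] [ 0.5546 -0.1177]
side white [323 115  36  17 163] [339.9939 122.1166] [ 0.5514 -0.0827]
side white [237 123  29  29 203] [251.1232 136.1379] [ 0.6986 -0.002 ]
side white [418 122  20  24 133] [427.7368 133.4737] [ 0.3875 
[... 887 characters left out ...]
12.0729] [0.1306 0.2165]
side white [268 302  26  22 125] [281.728 311.872] [0.5325 0.3282]
side white [622 314  18  21 232] [632.0603 324.7974] [0.031  0.2105]
side white [277 324  30  34 209] [291.5789 339.3541] [0.5052 0.3665]
side white [206 330  28  36 149] [220.9329 350.3893] [0.596  0.4094]
side white [215 359  22  35 174] [224.1034 378.5632] [0.5765 0.4472]
side white [244 358  45  28 195] [265.9487 372.6   ] [0.5242 0.4238]
side white [237 386  36  19 130] [252.6077 394.7385] [0.5313 0.4584]
side white [406 438  42  42 409] [426.2494 458.7164] [0.291  0.4789]
(np.float64(87.77864166614503), np.float64(445.6291875662687)) (np.float64(598.4171751064519), np.float64(501.6364407663568))
```

View pics/crop1.png

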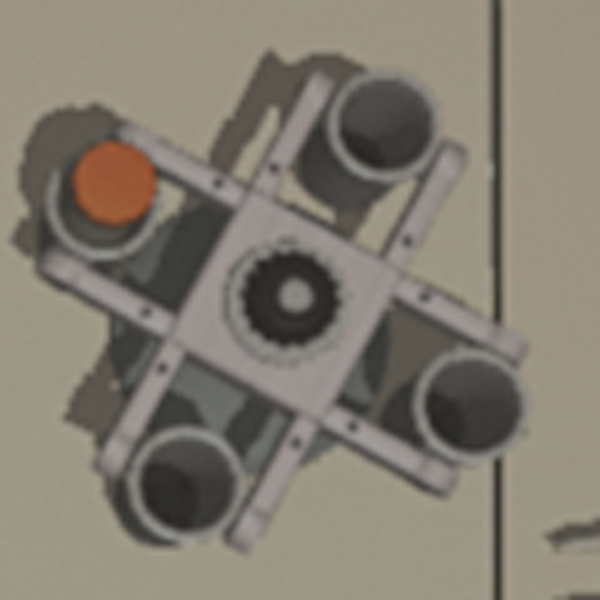

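View pics/crop2.png

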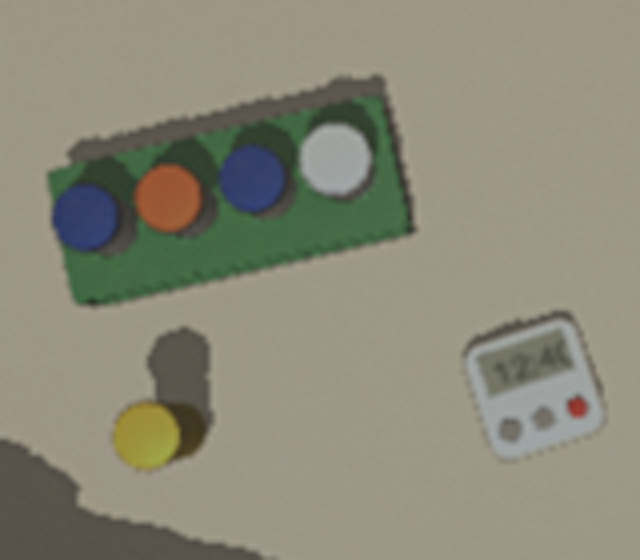

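Crop 1: loaded orange cap (114,183), rims a (105,205), b (187,485), c (470,405), d (385,125), hub (296,296). Crop 2: blue, orange, blue and white caps, with the yellow look-alike outside the rack. The chosen tubes fit the description. Now I fit the rotor and rack.

Run:
```python
from h import *
np.set_printoptions(precision=4,suppress=True)
P=[ray("top",((u+.5)/5-.5+370,(v+.5)/5-.5+150),.094)[:2] for u,v in((105,205),(187,485),(470,405),(385,125))]
C=np.mean(P,0); D=np.array(P)-C; print(np.array(P),C,np.linalg.norm(D,axis=1))
ang=np.unwrap(np.arctan2(D[:,1],D[:,0])-np.arange(4)*np.pi/2); print(ang)
caps=np.array([ray("top",uv,.113)[:2] for uv in((220.84,253.88),(241.54,249.14),(262.49,244.3),(283.6,239.6))]); 
s=np.array([ray("side",uv,.109)[:2] for uv in((341.55,335.95),(341.84,310.51),(341.45,288.08),(342.5,266.5))]); print(caps,s)
for q in(caps,s):
    c=q.mean(0); d=q[0]-q[3]; print(c,np.linalg.norm(d),np.arctan2(d[1],d[0]))
print("loaded",ray("top",(392.48,186.12),.131),ray("side",(313.57,153.5),.127))
print(R.from_rotvec(current_eef_rot()).as_matrix(),current_gripper_width())
# rotor rim edges in side for check
im=cv2.imread("pics/side0.png"); cv2.imwrite("pics/crop3.png",cv2.resize(im[100:210,285:405],None,fx=5,fy=5,interpolation=2))
```

```text
[[ 0.5738  0.0247]
 [ 0.4665 -0.008 ]
 [ 0.5001 -0.1153]
 [ 0.6081 -0.0828]] [ 0.5371 -0.0453] [0.079  0.0799 0.0791 0.0803]
[1.0879 1.0846 1.0835 1.0856]
[[0.4412 0.3415]
 [0.4512 0.3032]
 [0.4613 0.2644]
 [0.4713 0.2253]] [[0.4378 0.3418]
 [0.4478 0.3017]
 [0.4581 0.2646]
 [0.4663 0.2266]]
[0.4562 0.2836] 0.12003142247299582 1.8240323361689417
[0.4525 0.2837] 0.11866476978531124 1.8129994433356904
loaded [0.5747 0.0255 0.131 ] [0.5718 0.024  0.127 ]
[[-0.9714  0.2374 -0.0004]
 [ 0.2374  0.9714 -0.0013]
 [ 0.0001 -0.0014 -1.    ]] 0.08606974355625627
```

View pics/crop3.png

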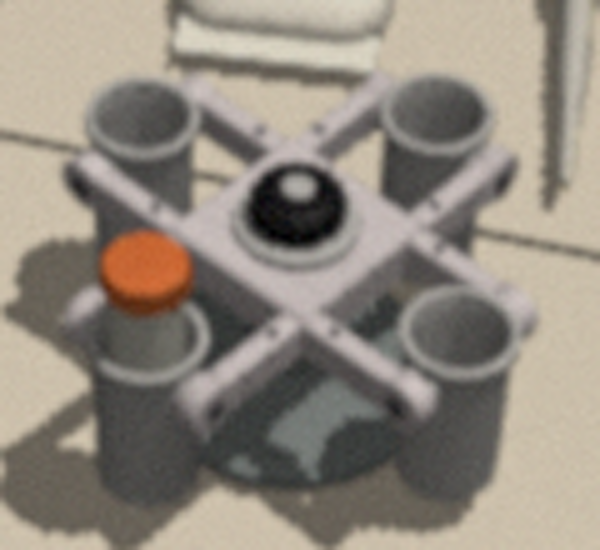

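Crop 3 confirms b, c and d are empty, with the rims above the arm tops. First tube: the blue one at the end of the rack. I'll grip, lift, move above bucket b and look.

```bash
cat >> h.py <<'E'
np.set_printoptions(precision=4,suppress=True)
RC=np.array([.4543,.2837]); RA=1.82; CC=np.array([.5355,-.0455]); A0=1.0854
def rot(yang):  # tool down, closing axis at yang; choose of the two half turns later
    y=np.array([np.cos(yang),np.sin(yang),0]); z=np.array([0,0,-1.]); return R.from_matrix(np.c_[np.cross(y,z),y,z]).as_rotvec()
def best(p,yang):
    o=[(np.abs(q-current_qpos()).max(),k) for k in(0,np.pi,-np.pi) if (q:=solve_ik(p,rot(yang+k))) is not None]
    return rot(yang+min(o)[1])
def hole(i): return RC+(60-40*i)/1000*np.array([np.cos(RA),np.sin(RA)])
def bucket(k): a=A0+"abcd".index(k)*np.pi/2; return CC+.08*np.array([np.cos(a),np.sin(a)]), a+np.pi/2
def pick(i,zc=.25):
    x,y=hole(i); r=best([x,y,.16],RA-np.pi/2); movep([x,y,.19],r); move_l([x,y,.082],feed=.15)
    clamp(); print("width",current_gripper_width(),current_finger_force(),current_ee_pos()); move_l([x,y,zc],feed=.2)
    print("lifted",current_gripper_width(),current_clock())
def above(k,z=.25,off=(0,0)):
    p,t=bucket(k); p=p+off; movep([*p,z],best([*p,z],t))
def shots(tag):
    for n in("top","side"): cv2.imwrite(f"pics/{n}_{tag}.png",grab_frame(n))
E
python3 - <<'E'
from h import *
s=[ray("side",((u+.5)/5-.5+285,(v+.5)/5-.5+100),.094)[:2] for u,v in((460,330),(437,115),(143,118))]
print("side b,c,d",np.array(s),[bucket(k)[0] for k in"bcd"])
pick(0); shots("lift"); above("b",.21); shots("b1"); print(current_ee_pos(),current_wrist_force(),current_clock())
t=cv2.imread("pics/top_b1.png")[120:320,320:520]; s=cv2.imread("pics/side_b1.png")[50:250,250:450]
cv2.imwrite("pics/v1.png",np.hstack([cv2.resize(t,(400,400),interpolation=2),cv2.resize(s,(400,400),interpolation=2)]))
E
```

```text
side b,c,d [[ 0.4633 -0.0089]
 [ 0.496  -0.1151]
 [ 0.6038 -0.0823]] [array([ 0.4647, -0.0082]), array([ 0.4982, -0.1163]), array([ 0.6063, -0.0828])]
width 0.03188756736480049 59.13459062576294 [0.4398 0.342  0.0826]
lifted 0.03185201446410366 3.85
[ 0.4649 -0.0075  0.21  ] [-0.4384 -0.2291 -0.0224] 5.4167
```

View pics/v1.png

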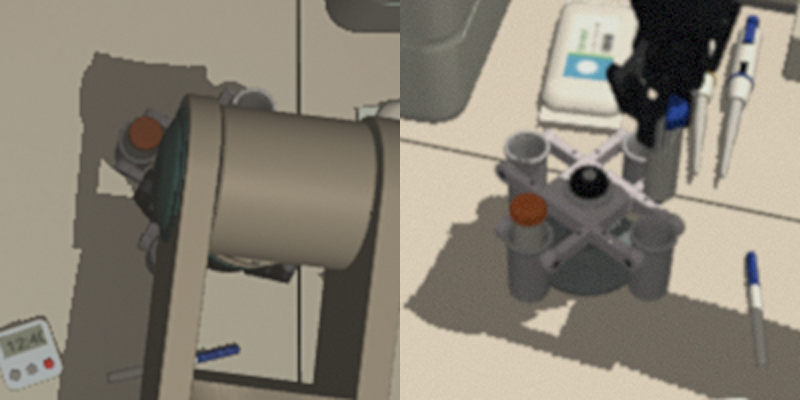

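Right half: the tube is held upright under the gripper, cap at about (678,110), behind bucket b whose rim is at (657,232). I lower until the tip is just above the rim and compare.

Run:
```python
from h import *
p=current_ee_pos(); move_l([p[0],p[1],.178],feed=.1); s=grab_frame("side"); p=current_ee_pos()
print(p, "tip",proj("side",[p[0],p[1],p[2]-.078]),"captop",proj("side",[p[0],p[1],p[2]+.032]),"rim",proj("side",[*bucket("b")[0],.094]))
cv2.imwrite("pics/v2.png",cv2.resize(s[80:200,320:440],None,fx=5,fy=5,interpolation=2))
```

```text
[ 0.4652 -0.0074  0.1786] tip (np.float64(375.65290526089916), np.float64(163.5019292563111)) captop (np.float64(380.84638708377423), np.float64(117.37165611100565)) rim (np.float64(375.7044715427974), np.float64(165.72955154645138))
```

View pics/v2.png

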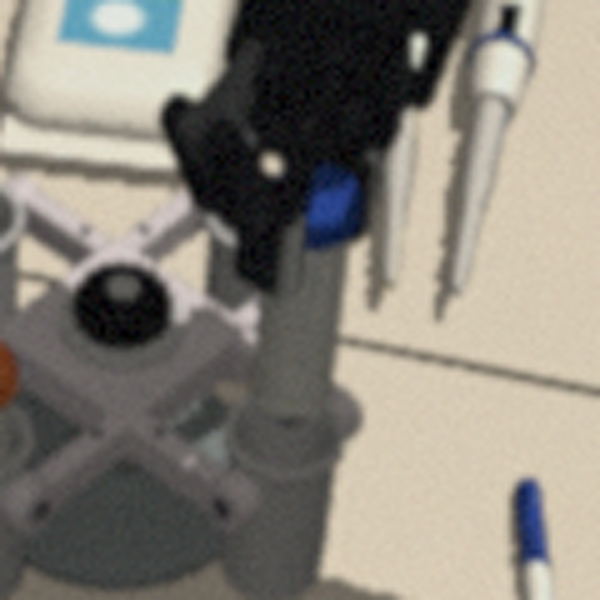

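The tube foot (290,425) sits just right of the rim centre (286,430), about 1–2 mm towards −x. This supports the top camera's fit, so I adopt it and insert while watching the force.

```bash
sed -i 's/^RC=.*/RC=np.array([.4562,.2836]); RA=1.822; CC=np.array([.5371,-.0453]); A0=1.0854/' h.py
cat >> h.py <<'E'
def insert(k,off=(0,0),z0=.178,zs=(.165,.15,.135,.12,.11,.1015)):
    p=bucket(k)[0]+off; move_l([*p,z0],feed=.12)
    f0=current_wrist_force()
    for z in zs:
        move_l([*p,z],feed=.08); f=current_wrist_force()-f0; print(z,f,current_ee_pos())
        if np.linalg.norm(f)>15: print("STOP"); return False
    return True
def release(z=.25):
    ungrasp(); p=current_ee_pos(); move_l([p[0],p[1],z],feed=.2); print(current_clock())
E
python3 - <<'E'
from h import *
insert("b"); shots("ins"); print(current_gripper_width(),current_clock())
cv2.imwrite("pics/v3.png",cv2.resize(cv2.imread("pics/side_ins.png")[100:220,300:420],None,fx=5,fy=5,interpolation=2))
E
```

```text
0.165 [ 0.4946 -0.3805  0.5047] [ 0.4658 -0.0079  0.164 ]
0.15 [-0.7842 -0.288   1.2013] [ 0.466  -0.0079  0.1495]
0.135 [ 1.1072 -0.1984  0.178 ] [ 0.4661 -0.008   0.1346]
0.12 [ 0.2635 -1.0536  0.4232] [ 0.4661 -0.0079  0.1196]
0.11 [ 0.3293 -0.0475  0.3808] [ 0.4661 -0.0079  0.1096]
0.1015 [ 0.7879  0.4572 -0.0128] [ 0.4662 -0.0079  0.1012]
0.03175870924447851 8.1333
```

View pics/v3.png

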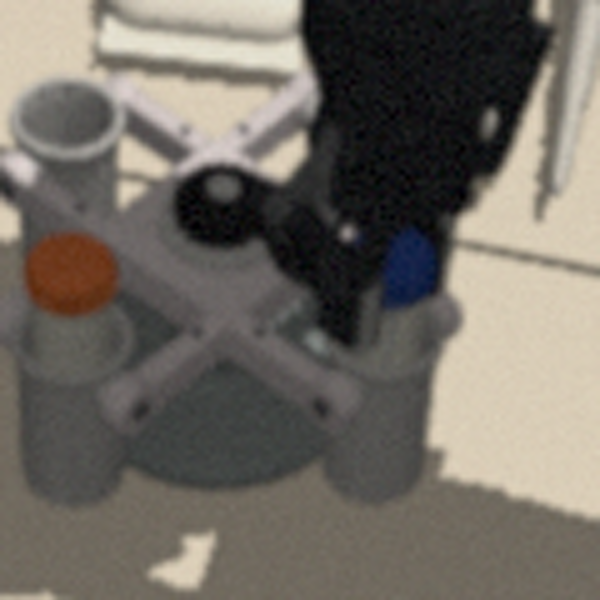

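The tube is in bucket b without resistance; its cap (410,268) stands as high over its rim as the loaded one (72,275). Release, then orange to c.

Run:
```python
from h import *
release(); pick(1); above("c",.22)
if insert("c"): release()
shots("c"); print(current_clock())
s=cv2.imread("pics/side_c.png"); cv2.imwrite("pics/v4.png",np.hstack([cv2.resize(s[80:220,280:420],(400,400),interpolation=2),cv2.resize(s[240:400,270:430],(400,400),interpolation=2)]))
```

```text
9.5917
width 0.03183098093500835 59.130839109420776 [0.4513 0.3031 0.0825]
lifted 0.03190585080981944 13.3
0.165 [ 0.2528 -0.9921 -0.9153] [ 0.4996 -0.116   0.1648]
0.15 [1.4219 0.2507 0.6489] [ 0.4994 -0.116   0.1493]
0.135 [-0.2309 -0.7203  0.7747] [ 0.4994 -0.1159  0.1343]
0.12 [ 0.8595 -1.2282  0.929 ] [ 0.4995 -0.1159  0.1193]
0.11 [ 0.1835 -1.3353  0.2354] [ 0.4995 -0.1159  0.1094]
0.1015 [ 0.6013 -0.8519  0.6931] [ 0.4997 -0.116   0.1011]
18.6583
18.7583
```

View pics/v4.png

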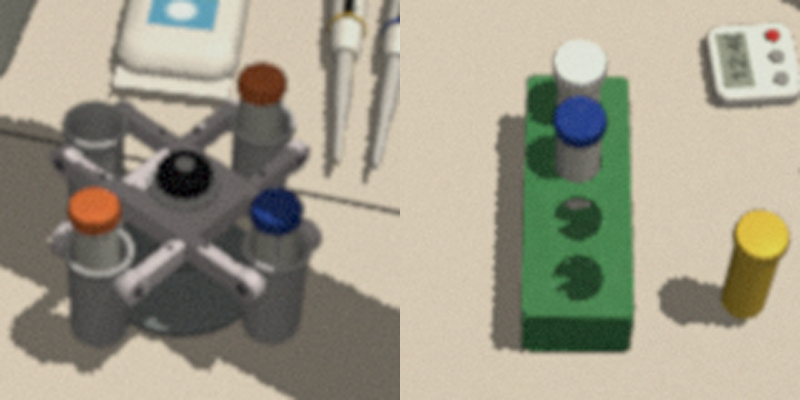

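Blue is seated in b (277,210) and orange in c (262,85); white and the last blue are undisturbed. Next: last blue to d.

Run:
```python
from h import *
pick(2); above("d",.25)
if insert("d"): release(.28)
movep([.40,.22,.3],current_eef_rot()); shots("d"); print(current_clock(),current_wrist_force())
s=cv2.imread("pics/side_d.png"); t=cv2.imread("pics/top_d.png"); cv2.imwrite("pics/v5.png",np.hstack([cv2.resize(s[80:280,270:430],(400,500),interpolation=2),cv2.resize(t[140:300,360:488],(400,500),interpolation=2)]))
```

```text
width 0.03170037061498795 59.049400091171265 [0.4613 0.2644 0.0826]
lifted 0.031807459105651394 22.6
0.165 [-0.0266 -0.8742  0.1855] [ 0.6075 -0.0826  0.1642]
0.15 [ 0.1852 -1.4629  0.4123] [ 0.6074 -0.0825  0.1489]
0.135 [ 0.5651 -1.0315 -0.3564] [ 0.6074 -0.0826  0.1339]
0.12 [-0.3037 -0.5746 -0.6191] [ 0.6074 -0.0826  0.119 ]
0.11 [-0.8982 -0.3867  0.0076] [ 0.6075 -0.0825  0.1092]
0.1015 [ 0.4887 -0.3654  0.4419] [ 0.6077 -0.0826  0.1012]
28.2083
29.6833 [ 1.3673  0.2079 -0.7772]
```

View pics/v5.png

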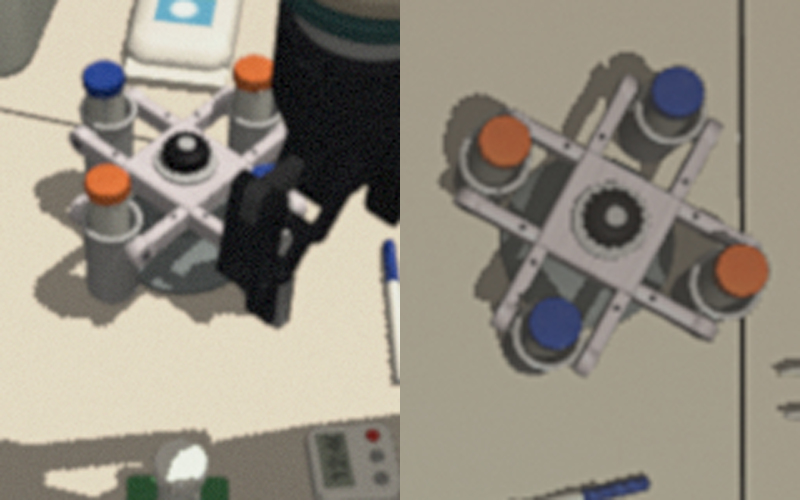

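All four tubes are seated: top view shows orange at (504,140) and (742,270) opposite each other, blue at (677,92) and (556,322) opposite each other. The white cap is still in the rack and the arm is clear.

```bash
python3 -c "
from rig import *
hold(0.5); print(sign_off())"
```

```text
the job is handed in; nothing more can be done
None
```

The rotor is loaded and handed in: the orange pair hang opposite each other in a and c, the blue pair in b and d, and the white-capped tube is still in the rack; I used about 30 s of the 80 s, and the sign-off call returned no verdict.

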